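# Secure the stone tealight crate with its hold-down bar and wing nut

### The arm

A 6-joint arm with a two-finger parallel gripper is mounted at the origin on the work surface. World frame = base frame: x ahead of the robot, y to its left, z up, the work surface at z = 0. Lengths are in m, angles in rad, forces in N, time in s.
With the tool pointing down it reaches from about 0.375 to 0.975 m from the base axis. Payload 3.8 kg.
Tool frame: the origin (TCP) lies at the very end of the fingers, on their centre line; the grasp point (between the pads) lies 19 mm behind it; z points along the fingers, y is the line along which they close (so a half turn about z gives the same grasp; the last joint's range is limited). The gripper opens to 85 mm and grips with 20 to 120 N. Pads are 22 mm wide; open, the fingers measure 114 mm over their backs; the gripper's body (76 mm by 85 mm) begins 54 mm behind the grasp point. The pads swing forward as they close: fully open they stand 13 mm farther back than shut.
Start: joints at [-1.384, 0.264, 1.604, -0, 1.274, -0.037], TCP at [0.15, -0.658, 0.231] pointing down, gripper open.
Joint ranges: [-2.63, 2.63], [-0.94, 2.18], [0.31, 2.57], [-1.31, 4.45], [0, 2.66], [-2.55, 2.55]. Speed limits (rad/s): [2.57, 2.57, 3.14, 3.14, 3.14, 3.14].

### API

Orientations are given as a rotation vector (axis times angle).
In Python, from workcell import read_state, read_camera, calibration, finish_job gives the robot as it stands.
- The arm moves only by the tool step_arm, never from a script. Its argument "commands" is a list of rows, each an object of numbers: "fingers": the gripper's target within -1 to 1 (shut at 1, half-way at 0, fully open at -1); "dx", "dy", "dz": the shift along the tool's x, y, z in m; "roll": the turn about the tool's z in degrees. In form: [{"fingers": .., "dx": .., "dy": .., "dz": .., "roll": ..}, ...]. A call has 1 to 8 rows; each row is the pose to reach, as a shift and turn from the pose commanded when the call began, along the tool's axes at that moment; what a row does not reach only later rows make up. A row lasts 1/8 s, in which the tool goes at most 62.5 mm and 10.7 degrees, less where a joint would pass 70% of its speed; a pose out of reach is approached as far as the arm can. A call with a gripper value outside its range is refused whole. The fingers move at their own pace and stop on an object; "squeeze" is the grip in N (left out, the last holds). Time passes only in rows, so rows that repeat a pose let the fingers close. It gives the time, the measured TCP pose, the force, the opening and the grip force at its end, in the units of the state.
- read_state(): the state, without advancing time (a new reading comes with each control period).
- read_camera(name): name is "scene" or "top"; returns (picture, depth): 384x512x3 uint8, blue, green, red; 384x512 float32, m along the optical axis (not along the pixel's ray), 0 where there is no reading.
- calibration(name): a dict with "intrinsics" (3x3 intrinsics, pixels), "world_to_cam" (4x4, takes a point from world to camera coordinates). Camera axes: x right, y up, looking along -z (the intrinsics and any distortion apply to the point x, -y, -z); pixel columns grow to the right and rows downward; lengths in m; the calibration is good to about 2 mm. A picture is of the moment at which its call begins. calibration takes no time and is no camera call.
- finish_job(): hands the job in; it is judged then, once.
The state is a dict: "time": time; "q": joint angles; "joint_vel": joint speeds; "joint_torque": joint torques, N m; "tool_pos": TCP position; "tcp_rot": TCP orientation; "wrist_force": force on the tool from outside, world axes, zero at the start; "torque": the same for the moment, N m; "width": opening from 0.0 (shut) to 1.0 (fully open); "grip_force": force on a finger pad.
Only numpy, scipy, OpenCV 4.12 (cv2) and the standard library are available. Lean on these libraries where they do the work, as an engineer would, in place of code of your own. Each camera call takes 0.05 s, during which the arm holds its last target. There are 200 camera calls.

### The job

Push the dark wooden hold-down bar round until its slot is fully home against the stud beneath the wing nut. Then tighten the loose blue-painted wing nut clockwise (seen from above) with strokes of a fingertip against its wings until it is fully seated on the bar and turns no further. Only push, with the fingers closed: never take the nut between the fingers, leave the stones and glasses where they are, and finish clear of everything.

Things in the scene. Friction and masses are not known exactly. Their poses are not given: they have to be found in the camera images.
- crate: Open pale-pine crate with straw-coloured floor, fixed to the table. Origin on the table under the stud. Own frame, mm: x -50 to +236, y -120 to +120. Side and far walls 55 high, 10 thick; the end board towards the robot (-x end, inner face 40 from the stud axis) is 115 high. The bar's pivot is at x=+190, y=0. Contents: two granite stones.
- stud_top (a point): Top of the upright steel stud that carries the nut, 125 mm above the table, 12 mm thick, fixed to the crate on its origin's vertical. It stands on a 44 mm square wooden block 62 mm high.
- hold_bar (a joint): Swing of the dark wooden bar about its upright pivot, rad, growing anticlockwise from above. 1.0 (hard stop): closed, along the crate's x axis, slot round the stud. 0: open by 1.0 rad, free end over the crate's +y side. Starts at 0 to 0.45. At value q it points from the pivot along the crate-frame angle pi - (1.0 - q). About 1 N at its free end moves it; it stays where left.
- bar_pivot (a point): Centre of the bar's pivot, on the bar's top face. The bar extends along this frame's -x; +y is the side to push on. Bar 36 mm wide, 211 mm from pivot to free end, underside 62 mm and top 76 mm above the table; its slot opens on the -y edge, centred 190 mm from the pivot.
- bar_push (a point): Point on the edge of the bar to push on, 130 mm from the pivot, at half its thickness (69 mm above the table). Its +y axis points out of that edge; push towards its -y. Farther than about 140 mm from the pivot a finger can run into the nut's wings before the bar is home; keep the fingertips over 61 mm high to clear the stones.
- wing_nut (a joint): Angle of the blue-painted wing nut, rad, growing clockwise seen from above (tightening). 7.5 is the hard stop: fully seated on the bar. It starts between 0 and 3.1, so it needs 0.7 to 1.2 turns. It sinks 6 mm a turn, turns freely with about 0.04 N m of friction and stays where it is left.
- nut (a point): Centre of the wing nut's underside, on the stud axis: 76 mm above the table when seated, 83 mm when the nut reads 0. z up; the wings point along +x and -x. Hub radius 13 mm at the foot, 9 mm at 18 mm up. Wings: upright plates 6 mm thick, to 34 mm from the axis, 6 to 21 mm above the underside; their outer 14 mm reach 32 mm above it.
- stone_big: Loose grey granite tealight holder, 76 mm across, 52 mm high, in the crate under the closed bar (top 61 mm above the table). Leave alone. Origin at its underside centre.
- stone_small: Loose smaller granite tealight holder, 58 mm across, 42 mm high, in the crate on its -y side. Leave alone. Origin at its underside centre.
- ruby_tumbler: Loose ruby glass tumbler, 68 mm across, 85 mm high, on the table on the crate's -y side. Leave alone. Origin at its underside centre.
- goblet: Loose clear glass goblet, 62 mm across, 120 mm high, on the table on the crate's -y side. Leave alone. Origin at its underside centre.

How it is judged:
On the way, in this order (a step that is already met when the one before it is completed fails the run):
1. the bar is swung fully home against the stud (value of joint hold_bar above 0.94 rad), for 0.2 s.
2. the wing nut is turned down until it is seated (value of joint wing_nut above 7.3 rad), for 0.2 s.
At the end, for the whole second after the job is handed in: The bar reads above 0.94 rad (its stop is 1.0), the wing nut reads above 7.3 rad (its stop is 7.5) and is at rest (value of joint hold_bar above 0.94 rad and value of joint wing_nut above 7.3 rad and velocity of joint wing_nut between -0.1 and 0.1 rad/s); the robot touches nothing.
It fails at once if the nut is taken between the fingers (y of the grasp point in the frame of nut between -0.005 and 0.005 m and x of the grasp point in the frame of nut between -0.036 and 0.036 m and z of the grasp point in the frame of nut below 0.046 m).
It fails at once if the nut is run down before the bar is under it (value of joint wing_nut above 4 rad and value of joint hold_bar below 0.85 rad).
It fails at once if a stone or a glass is shifted, lifted or tipped (distance of any of stone_big, stone_small, ruby_tumbler, goblet from where it was at the start of the episode above 0.02 m or angle between any of ruby_tumbler, goblet's own z axis and vertical above 0.3 rad).
It also fails if it takes over 64 s, if anything falls off the work surface, if the arm or the gripper's body presses on something with over 40 N, if the wrist force passes 120 N, or if a joint passes its speed limit or range.

## Working session

There is one attempt and no reset: what is moved stays moved. The work goes in short steps, Python scripts to look and compute and a tool call to move; the robot and the scene stay as the last step left them, time stands still between calls to the robot, and variables do not carry over. Pictures are saved under pics/ and viewed, at most 10 in all, crops included, and the job is handed in when it is done.

Besides the shell and the picture viewer there is one more tool, called after "Emit:" as name([rows], argument=value, ...), one row to a line, values as JSON. step_arm: Moves the arm, as the interface text tells. Its arguments: {"type":"object","properties":{"commands":{"type":"array","items":{"type":"object","properties":{"fingers":{"type":"number"},"dx":{"type":"number"},"dy":{"type":"number"},"dz":{"type":"number"},"roll":{"type":"number"}}}},"squeeze":{"type":"number"}},"required":["commands"]}

```bash
mkdir -p pics
cat > h.py <<'E'
import numpy as np, cv2
from workcell import *
def grab(n):
    im,d=read_camera(n); return im,d,calibration(n)
def cloud(d,c):
    K=np.array(c["intrinsics"]);T=np.linalg.inv(np.array(c["world_to_cam"]))
    v,u=np.mgrid[:d.shape[0],:d.shape[1]]
    p=np.stack([(u-K[0,2])/K[0,0]*d,-(v-K[1,2])/K[1,1]*d,-d],-1)
    return p@T[:3,:3].T+T[:3,3]
def ray(c,u,v,z):
    K=np.array(c["intrinsics"]);T=np.linalg.inv(np.array(c["world_to_cam"]))
    r=T[:3,:3]@np.array([(u-K[0,2])/K[0,0],-(v-K[1,2])/K[1,1],-1]);o=T[:3,3]
    return o+r*(z-o[2])/r[2]
E
python3 - <<'E'
from h import *
for n in("scene","top"):
    im,d,c=grab(n); cv2.imwrite(f"pics/{n}0.png",im); np.savez(f"{n}0.npz",im=im,d=d)
    print({k:(np.round(v,3).tolist() if not isinstance(v,str) else v) for k,v in c.items()})
print({k:np.round(v,3) for k,v in read_state().items()})
E
```

```text
{'intrinsics': [[373.233, 0.0, 259.122], [0.0, 373.233, 185.728], [0.0, 0.0, 1.0]], 'world_to_cam': [[0.351, 0.936, 0.022, -0.197], [-0.58, 0.199, 0.79, 0.276], [0.735, -0.29, 0.613, -1.36], [0.0, 0.0, 0.0, 1.0]]}
{'intrinsics': [[487.701, 0.0, 253.834], [0.0, 487.701, 191.405], [0.0, 0.0, 1.0]], 'world_to_cam': [[-0.002, -1.0, 0.004, 0.004], [0.993, -0.002, 0.118, -0.617], [-0.118, 0.004, 0.993, -1.216], [0.0, 0.0, 0.0, 1.0]]}
{'time': np.float64(0.1), 'q': array([-1.384,  0.265,  1.605,  0.   ,  1.274, -0.037]), 'joint_vel': array([-0.   , -0.003, -0.005, -0.001, -0.001, -0.001]), 'joint_torque': array([ 0.0000e+00, -5.1671e+01, -3.6859e+01, -0.0000e+00,  6.0000e-03,
        0.0000e+00]), 'tool_pos': array([ 0.15 , -0.658,  0.23 ]), 'tcp_rot': array([-3.12 , -0.351,  0.   ]), 'wrist_force': array([ 0.774, -0.255, -0.294]), 'torque': array([0.002, 0.056, 0.03 ]), 'grip_force': np.float64(0.0), 'width': np.float64(1.003)}
```

View pics/scene0.png

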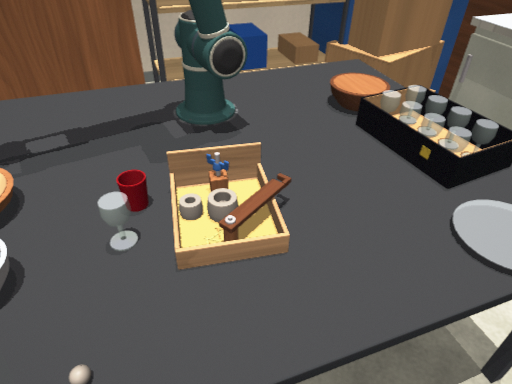

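View pics/top0.png

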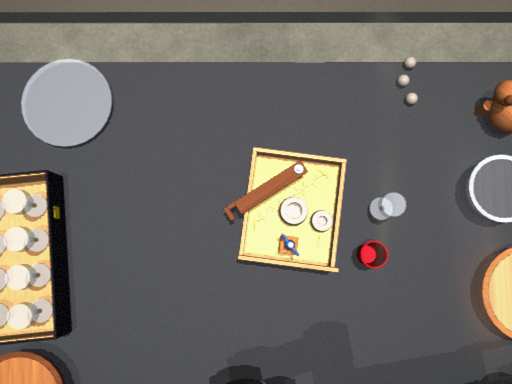

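The top view shows the nut at about (290,244), the pivot at (299,169) and the bar's free end at about (230,213). The glasses and the tumbler stand to the right, on the crate's -y side.

```bash
cat >> h.py <<'E'
def blue(im):
    h=cv2.cvtColor(im,cv2.COLOR_BGR2HSV); return cv2.inRange(h,(105,120,50),(125,255,255))
E
python3 - <<'E'
from h import *
z=np.load("top0.npz");im,d=z["im"],z["d"];c=calibration("top");P=cloud(d,c)
m=blue(im);m[:220]=0;m[265:]=0;m[:,:260]=0;m[:,330:]=0
v,u=np.nonzero(m);print(len(u),"blue c",u.mean(),v.mean());p=P[v,u]
print("z rng",np.percentile(p[:,2],[5,50,95]))
w=np.array([ray(c,a,b,.105) for a,b in zip(u,v)])[:,:2]
mu=w.mean(0);e,V=np.linalg.eigh(np.cov((w-mu).T));print("nut xy",mu,"wing dir",V[:,1],np.degrees(np.arctan2(V[1,1],V[0,1])),np.sqrt(e))
q=(w-mu)@V[:,1];print("extent",q.min(),q.max())
# stud: bright tip
h=cv2.cvtColor(im,cv2.COLOR_BGR2HSV)
g=cv2.inRange(h,(0,0,130),(179,50,255))
n,l,s,cc=cv2.connectedComponentsWithStats(g[150:262,270:320])
for i in range(1,n): 
    if s[i,4]>4:
        a,b=cc[i]+[270,150];print("grey",a,b,s[i,4],P[int(b),int(a)],ray(c,a,b,.125)[:2],ray(c,a,b,.08)[:2])
# bar
b=cv2.inRange(h,(0,120,20),(14,255,150));b[:150]=0;b[230:]=0;b[:,:215]=0;b[:,315:]=0
n,l,s,cc=cv2.connectedComponentsWithStats(b);i=1+np.argmax(s[1:,4]);v,u=np.nonzero(l==i)
w=np.array([ray(c,a,bb,.076) for a,bb in zip(u,v)])[:,:2]
r=cv2.minAreaRect(w.astype(np.float32)*1000);print("bar",r,cv2.boxPoints(r).round(0).tolist())
# crate outer
k=cv2.inRange(h,(8,40,90),(35,255,255));k[:140]=0;k[280:]=0;k[:,:225]=0;k[:,355:]=0
v,u=np.nonzero(k)
wl=np.array([ray(c,a,bb,.055) for a,bb in zip(u,v)])[:,:2];r=cv2.minAreaRect(wl.astype(np.float32)*1000);print("crate",r,cv2.boxPoints(r).round(0).tolist())
for r_ in ((293,211,.061),(321,221,.05),(374,255,.085),(393,205,.12)): print(ray(c,*r_)[:2].round(3))
cv2.imwrite("pics/crop.png",cv2.resize(im[140:280,215:355],None,fx=4,fy=4,interpolation=cv2.INTER_CUBIC))
E
```

```text
63 blue c 288.5238095238095 244.3015873015873
z rng [0.0916829  0.10073328 0.11370428]
nut xy [ 0.48122212 -0.08015764] wing dir [-0.79557823 -0.60585088] -142.70990461262085 [0.00420135 0.01644549]
extent -0.02891659771952915 0.0338485880255076
grey 298.18840579710144 168.81159420289856 69 [ 0.67000533 -0.10737021  0.08324517] [ 0.66101829 -0.10379921] [ 0.66850056 -0.10812412]
grey 293.5334476843911 210.16123499142367 583 [ 0.56980088 -0.09837882  0.0277827 ] [ 0.56158588 -0.09144429] [ 0.56519453 -0.09528789]
grey 316.0975609756098 220.2032520325203 123 [ 0.54262228 -0.15432279  0.04959191] [ 0.53762568 -0.14464629] [ 0.54030092 -0.1505625 ]
grey 290.27272727272725 244.5 22 [ 0.48167126 -0.08200202  0.12714387] [ 0.48052255 -0.08279753] [ 0.4809732  -0.08630427]
bar ((697.5936279296875, -94.1794662475586), (58.12603759765625, 7.558745861053467), 81.02206420898438) [[689.0, -122.0], [697.0, -123.0], [706.0, -66.0], [698.0, -65.0]]
crate ((574.8328857421875, -75.94027709960938), (299.3399353027344, 291.1325988769531), 82.6600112915039) [[411.0, -206.0], [700.0, -243.0], [738.0, 54.0], [450.0, 91.0]]
[ 0.565 -0.096]
[ 0.54  -0.167]
[ 0.455 -0.289]
[ 0.574 -0.33 ]
```

View pics/crop.png

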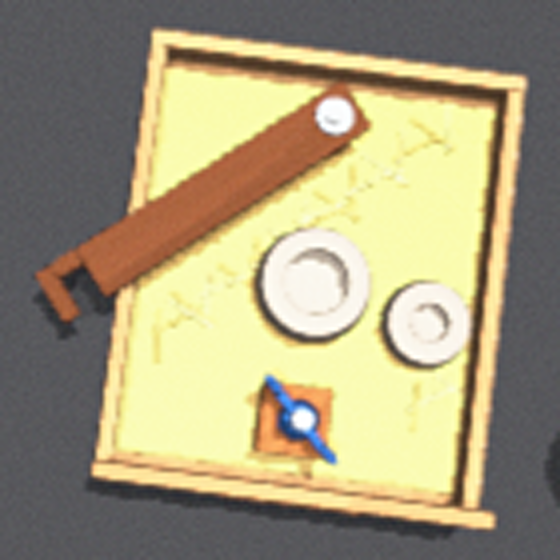

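The crop shows the wings running from upper left to lower right about the stud at about (300,420), and the bar open to the left. Next I'll write a helper that turns crate-frame targets into tool shifts.

```bash
cat >> h.py <<'E'
from scipy.spatial.transform import Rotation as Ro
S=np.array([.4805,-.0828]);A=np.radians(-7.55)
C=np.array([[np.cos(A),-np.sin(A)],[np.sin(A),np.cos(A)]])
def rows(pts,zs):
    """crate mm points + world z mm -> tool shifts in mm, from the present pose"""
    s=read_state();R=Ro.from_rotvec(s["tcp_rot"]).as_matrix();t=s["tool_pos"]
    zs=np.broadcast_to(zs,len(pts))
    print("t",round(float(s["time"]),2),"crate",((t[:2]-S)@C*1000).round(1),"z",(t[2]*1000).round(1),"yaw rel",np.degrees(np.arctan2(R[1,0],R[0,0])-A).round(1),"F",s["wrist_force"].round(1),"w",round(float(s["width"]),2))
    for p,z in zip(pts,zs):
        w=np.array([*(S+C@np.array(p)/1000),z/1000]);print(np.round(p,1),z,"->",((w-t)@R*1000).round(1))
def bar(q,r,d):
    a=np.pi-(1-q);n=a-np.pi/2
    return np.array([190+r*np.cos(a)+d*np.cos(n),r*np.sin(a)+d*np.sin(n)])
E
python3 - <<'E'
from h import *
rows([bar(.12,128,55)],231); 
im=np.load("top0.npz")["im"];c=calibration("top")
E
```

```text
t 0.1 crate [-252.5 -613.2] z 230.1 yaw rel 20.4 F [ 0.8 -0.3 -0.3] w 1.0
[150.8 133.7] 231 -> [ 6.381e+02 -5.598e+02  3.000e-01]
```

Emit:
step_arm([
  {"fingers": 1, "dx": 0.04, "dy": -0.035, "dz": 0, "roll": 3},
  {"fingers": 1, "dx": 0.08, "dy": -0.07, "dz": 0, "roll": 6},
  {"fingers": 1, "dx": 0.12, "dy": -0.105, "dz": 0, "roll": 9},
  {"fingers": 1, "dx": 0.16, "dy": -0.14, "dz": 0, "roll": 12},
  {"fingers": 1, "dx": 0.2, "dy": -0.175, "dz": 0, "roll": 15},
  {"fingers": 1, "dx": 0.24, "dy": -0.21, "dz": 0, "roll": 18},
  {"fingers": 1, "dx": 0.28, "dy": -0.245, "dz": 0, "roll": 20.4},
  {"fingers": 1, "dx": 0.32, "dy": -0.28, "dz": 0, "roll": 20.4},
], squeeze=40)

```text
time: 1.1
tool_pos: [0.4002, -0.3124, 0.2309]
tcp_rot: [-3.134, 0.208, 0.0]
wrist_force: [0.3, -0.3, 0.1]
width: 0.003
grip_force: 0.0
```

Run:
```python
from h import *
rows([bar(.12,128,55)],231)
```

```text
t 1.1 crate [ -49.4 -238.2] z 230.9 yaw rel -0.1 F [ 0.3 -0.3  0.1] w 0.0
[150.8 133.7] 231 -> [ 199.9 -372.1   -0. ]
```

Emit:
step_arm([
  {"fingers": 1, "dx": 0.028, "dy": -0.052, "dz": 0, "roll": 0},
  {"fingers": 1, "dx": 0.056, "dy": -0.104, "dz": 0, "roll": 0},
  {"fingers": 1, "dx": 0.084, "dy": -0.156, "dz": 0, "roll": 0},
  {"fingers": 1, "dx": 0.112, "dy": -0.208, "dz": 0, "roll": 0},
  {"fingers": 1, "dx": 0.14, "dy": -0.26, "dz": 0, "roll": 0},
  {"fingers": 1, "dx": 0.168, "dy": -0.312, "dz": 0, "roll": 0},
  {"fingers": 1, "dx": 0.2, "dy": -0.372, "dz": 0, "roll": 0},
  {"fingers": 1, "dx": 0.2, "dy": -0.372, "dz": 0, "roll": 0},
])

```text
time: 2.1
tool_pos: [0.6483, 0.0319, 0.2302]
tcp_rot: [-3.134, 0.201, 0.001]
wrist_force: [-0.1, -0.7, -0.2]
width: 0.002
grip_force: 0.0
```

Run:
```python
from h import *
rows([bar(.12,128,55)],66)
im,d,c=grab("top");s,ds,cs=grab("scene")
cv2.imwrite("pics/a.png",np.hstack([cv2.resize(im[130:290,205:365],None,fx=2.4,fy=2.4),cv2.resize(s[130:258,150:278],None,fx=3,fy=3)]))
```

```text
t 2.1 crate [151.2 135.8] z 230.2 yaw rel 0.2 F [-0.1 -0.7 -0.2] w 0.0
[150.8 133.7] 66 -> [ -0.3   2.2 164.2]
```

View pics/a.png

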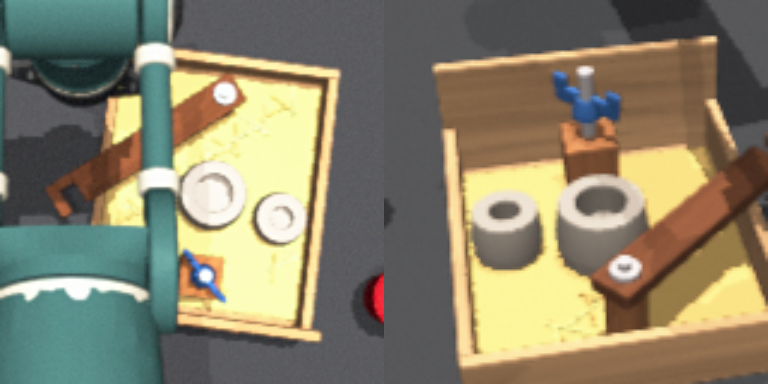

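The arm hides the gripper in the top view, but the bar at left and the nut at about (203,275) are unchanged. I'll lower the fingers beside the bar.

Emit:
step_arm([
  {"fingers": 1, "dx": 0, "dy": 0, "dz": 0.04},
  {"fingers": 1, "dx": 0, "dy": 0, "dz": 0.08},
  {"fingers": 1, "dx": 0, "dy": 0, "dz": 0.12},
  {"fingers": 1, "dx": 0, "dy": 0, "dz": 0.145},
  {"fingers": 1, "dx": 0, "dy": 0, "dz": 0.158},
  {"fingers": 1, "dx": 0, "dy": 0, "dz": 0.163},
  {"fingers": 1, "dx": 0, "dy": 0, "dz": 0.163},
])

```text
invalid input
```

Run:
```python
from h import *
def d(q): 
    n=q-1+np.pi/2; return 18+11*abs(np.cos(n))+14.5*abs(np.sin(n))
rows([bar(q,130,d(q)) for q in np.arange(.15,1.03,.07)],66)
```

```text
t 2.2 crate [150.1 132.7] z 230.3 yaw rel 0.1 F [-0.4 -0.1 -0.3] w -0.0
[131.1 121.3] 66 -> [-18.7  11.3 164.3]
[122.9 117.1] 66 -> [-26.9  15.5 164.3]
[115.  112.2] 66 -> [-34.8  20.4 164.3]
[107.3 106.7] 66 -> [-42.5  25.9 164.4]
[100.1 100.6] 66 -> [-49.8  32.  164.4]
[93.2 93.9] 66 -> [-56.7  38.6 164.4]
[86.7 86.7] 66 -> [-63.1  45.8 164.4]
[80.8 79. ] 66 -> [-69.   53.5 164.4]
[75.4 70.8] 66 -> [-74.4  61.8 164.4]
[70.7 62.1] 66 -> [-79.2  70.4 164.5]
[66.5 53. ] 66 -> [-83.4  79.5 164.5]
[63.1 43.6] 66 -> [-86.8  88.9 164.5]
[60.3 33.9] 66 -> [-89.6  98.6 164.5]
```

Emit:
step_arm([
  {"fingers": 1, "dx": 0, "dy": 0, "dz": 0.04, "roll": 0},
  {"fingers": 1, "dx": 0, "dy": 0, "dz": 0.08, "roll": 0},
  {"fingers": 1, "dx": 0, "dy": 0, "dz": 0.12, "roll": 0},
  {"fingers": 1, "dx": 0, "dy": 0, "dz": 0.145, "roll": 0},
  {"fingers": 1, "dx": 0, "dy": 0, "dz": 0.158, "roll": 0},
  {"fingers": 1, "dx": 0, "dy": 0, "dz": 0.163, "roll": 0},
  {"fingers": 1, "dx": 0, "dy": 0, "dz": 0.163, "roll": 0},
])

```text
time: 3.08
tool_pos: [0.6474, 0.0278, 0.0691]
tcp_rot: [-3.135, 0.208, -0.002]
wrist_force: [0.8, 1.2, 0.2]
width: -0.002
grip_force: 0.0
```

Run:
```python
from h import *
def d(q): 
    n=q-1+np.pi/2; return 18+11*abs(np.cos(n))+14.5*abs(np.sin(n))
rows([bar(q,130,d(q)) for q in np.arange(.15,1.03,.07)],66)
```

```text
t 3.08 crate [151.  131.5] z 69.1 yaw rel -0.1 F [0.8 1.2 0.2] w -0.0
[131.1 121.3] 66 -> [-19.8  10.2   3.1]
[122.9 117.1] 66 -> [-28.   14.5   3.1]
[115.  112.2] 66 -> [-36.   19.4   3.1]
[107.3 106.7] 66 -> [-43.6  24.9   3.1]
[100.1 100.6] 66 -> [-50.9  31.    3.1]
[93.2 93.9] 66 -> [-57.8  37.7   3.1]
[86.7 86.7] 66 -> [-64.2  44.9   3.1]
[80.8 79. ] 66 -> [-70.1  52.6   3. ]
[75.4 70.8] 66 -> [-75.5  60.9   3. ]
[70.7 62.1] 66 -> [-80.2  69.5   3. ]
[66.5 53. ] 66 -> [-84.4  78.6   3. ]
[63.1 43.6] 66 -> [-87.8  88.    3. ]
[60.3 33.9] 66 -> [-90.5  97.7   3. ]
```

Emit:
step_arm([
  {"fingers": 1, "dx": -0.02, "dy": 0.01, "dz": 0.001, "roll": 0},
  {"fingers": 1, "dx": -0.028, "dy": 0.0145, "dz": 0.001, "roll": 0},
  {"fingers": 1, "dx": -0.036, "dy": 0.0195, "dz": 0.001, "roll": 0},
  {"fingers": 1, "dx": -0.0435, "dy": 0.025, "dz": 0.001, "roll": 0},
  {"fingers": 1, "dx": -0.051, "dy": 0.031, "dz": 0.001, "roll": 0},
  {"fingers": 1, "dx": -0.058, "dy": 0.0375, "dz": 0.001, "roll": 0},
  {"fingers": 1, "dx": -0.064, "dy": 0.045, "dz": 0.001, "roll": 0},
  {"fingers": 1, "dx": -0.064, "dy": 0.045, "dz": 0.001, "roll": 0},
])

```text
time: 4.08
tool_pos: [0.5766, -0.0083, 0.0672]
tcp_rot: [-3.134, 0.209, 0.002]
wrist_force: [1.8, 0.3, 1.3]
width: -0.004
grip_force: 0.5
```

Run:
```python
from h import *
def d(q): 
    n=q-1+np.pi/2; return 18+11*abs(np.cos(n))+14.5*abs(np.sin(n))
rows([bar(q,130,d(q)) for q in np.arange(.64,1.03,.07)],66)
```

```text
t 4.08 crate [85.5 86.5] z 67.2 yaw rel -0.1 F [1.8 0.3 1.3] w -0.0
[80.8 79. ] 66 -> [-4.7  7.5  1.2]
[75.4 70.8] 66 -> [-10.   15.8   1.2]
[70.7 62.1] 66 -> [-14.8  24.4   1.2]
[66.5 53. ] 66 -> [-18.9  33.5   1.2]
[63.1 43.6] 66 -> [-22.4  42.9   1.2]
[60.3 33.9] 66 -> [-25.1  52.6   1.2]
```

Emit:
step_arm([
  {"fingers": 1, "dx": -0.0045, "dy": 0.0075, "dz": 0.0, "roll": 0},
  {"fingers": 1, "dx": -0.0095, "dy": 0.016, "dz": 0.0, "roll": 0},
  {"fingers": 1, "dx": -0.0145, "dy": 0.0245, "dz": 0.0, "roll": 0},
  {"fingers": 1, "dx": -0.0185, "dy": 0.0335, "dz": 0.0, "roll": 0},
  {"fingers": 1, "dx": -0.022, "dy": 0.043, "dz": 0.0, "roll": 0},
  {"fingers": 1, "dx": -0.0235, "dy": 0.048, "dz": 0.0, "roll": 0},
  {"fingers": 1, "dx": -0.0245, "dy": 0.052, "dz": 0.0, "roll": 0},
  {"fingers": 1, "dx": -0.0245, "dy": 0.052, "dz": 0.0, "roll": 0},
])

```text
time: 5.08
tool_pos: [0.5462, -0.0565, 0.0672]
tcp_rot: [3.135, -0.208, -0.001]
wrist_force: [0.5, 0.3, -0.0]
width: 0.0
grip_force: 0.0
```

Emit:
step_arm([
  {"fingers": 1, "dx": 0, "dy": 0.0015, "dz": 0, "roll": 0},
  {"fingers": 1, "dx": 0, "dy": 0.0015, "dz": 0, "roll": 0},
])

```text
time: 5.32
tool_pos: [0.5461, -0.0576, 0.0672]
tcp_rot: [-3.135, 0.207, 0.001]
wrist_force: [-0.2, -0.3, -0.5]
width: -0.003
grip_force: 0.2
```

Run:
```python
from h import *
rows([bar(1,130,32.5)],66)
```

```text
t 5.33 crate [61.7 33.6] z 67.2 yaw rel -0.0 F [-0.2 -0.3 -0.5] w -0.0
[60.  32.5] 66 -> [-1.7  1.1  1.2]
```

Emit:
step_arm([
  {"fingers": 1, "dx": 0, "dy": 0.002, "dz": 0, "roll": 0},
  {"fingers": 1, "dx": 0, "dy": 0.003, "dz": 0, "roll": 0},
  {"fingers": 1, "dx": 0, "dy": 0.003, "dz": 0, "roll": 0},
])

```text
time: 5.7
tool_pos: [0.5458, -0.0607, 0.0672]
tcp_rot: [3.135, -0.208, -0.0]
wrist_force: [-0.3, 0.8, -0.3]
width: 0.003
grip_force: 0.3
```

Emit:
step_arm([
  {"fingers": 1, "dx": 0, "dy": 0.001, "dz": 0, "roll": 0},
  {"fingers": 1, "dx": 0, "dy": 0.002, "dz": 0, "roll": 0},
  {"fingers": 1, "dx": 0, "dy": 0.002, "dz": 0, "roll": 0},
])

```text
time: 6.08
tool_pos: [0.5456, -0.0624, 0.0673]
tcp_rot: [-3.134, 0.208, 0.0]
wrist_force: [-0.6, 3.0, -0.0]
width: 0.003
grip_force: 1.5
```

Emit:
step_arm([
  {"fingers": 1, "dx": 0, "dy": 0.001, "dz": 0, "roll": 0},
  {"fingers": 1, "dx": 0, "dy": 0.002, "dz": 0, "roll": 0},
  {"fingers": 1, "dx": 0, "dy": 0.002, "dz": 0, "roll": 0},
])

```text
time: 6.45
tool_pos: [0.5455, -0.0628, 0.0673]
tcp_rot: [-3.131, 0.209, -0.0]
wrist_force: [0.0, 9.3, 0.1]
width: -0.001
grip_force: 4.4
```

The bar is home: the push force rose to 9 N and the tip stopped moving. I'll back off and rise, then look at the nut.

Emit:
step_arm([
  {"fingers": 1, "dx": 0.01, "dy": -0.015, "dz": 0, "roll": 0},
  {"fingers": 1, "dx": 0.02, "dy": -0.04, "dz": -0.01, "roll": 0},
  {"fingers": 1, "dx": 0.02, "dy": -0.08, "dz": -0.05, "roll": 0},
  {"fingers": 1, "dx": 0.02, "dy": -0.1, "dz": -0.09, "roll": 0},
  {"fingers": 1, "dx": 0.02, "dy": -0.1, "dz": -0.09, "roll": 0},
])

```text
time: 7.08
tool_pos: [0.5828, 0.0333, 0.1622]
tcp_rot: [-3.135, 0.204, -0.016]
wrist_force: [0.3, -0.4, 0.4]
width: 0.001
grip_force: 0.0
```

```bash
cat >> h.py <<'E'
def wings(n,box,z=.1):
    im,d,c=grab(n);m=blue(im);k=np.zeros_like(m);k[box[1]:box[3],box[0]:box[2]]=255;m&=k
    v,u=np.nonzero(m)
    if len(u)<8: print(n,"few blue",len(u)); return im
    w=(np.array([ray(c,a,b,z) for a,b in zip(u,v)])[:,:2]-S)@C*1000;mu=w.mean(0)
    P=((cloud(d,c)[v,u][:,:2]-S)@C*1000);pc=P-np.median(P,0);pc=pc[np.hypot(*pc.T)<45]
    for nm,x in(("plane",w-mu),("cloud",pc)):
        e,V=np.linalg.eigh(np.cov(x.T));print(n,nm,len(u),"c",mu.round(1),"wing deg (crate)",np.degrees(np.arctan2(V[1,1],V[0,1])).round(1)%180,np.sqrt(e).round(1))
    return im
E
python3 - <<'E'
from h import *
rows([bar(1,130,32.5)],150)
i=wings("top",(250,215,330,275));s=wings("scene",(190,140,240,185))
cv2.imwrite("pics/b.png",np.hstack([cv2.resize(i[130:290,205:365],(400,400)),cv2.resize(s[140:240,160:260],(400,400))]))
E
```

```text
t 7.08 crate [ 86.2 128.6] z 162.2 yaw rel 0.1 F [ 0.3 -0.4  0.4] w 0.0
[60.  32.5] 150 -> [-26.5  96.   11.9]
top plane 69 c [-0.2  1. ] wing deg (crate) 44.30000000000001 [ 4.6 16.6]
top cloud 69 c [-0.2  1. ] wing deg (crate) 44.099999999999994 [ 4.5 16.6]
scene plane 161 c [ 9.9 -1.4] wing deg (crate) 29.0 [ 9.8 21.1]
scene cloud 161 c [ 9.9 -1.4] wing deg (crate) 44.80000000000001 [ 3.5 18.5]
```

View pics/b.png

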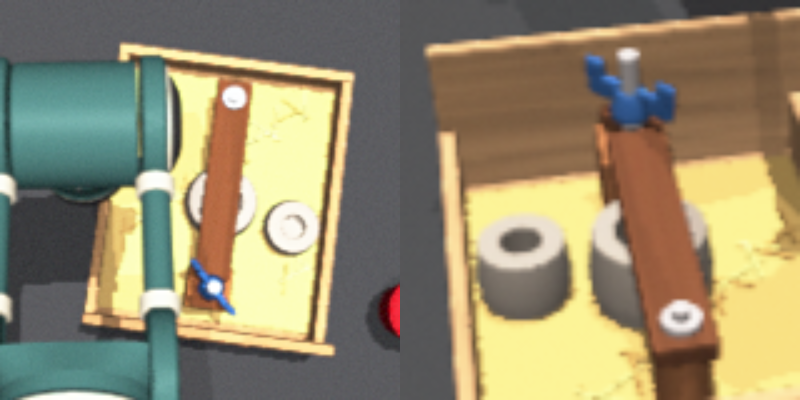

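The bar now lies over the stud with the nut above it, and the wings stand at 44° in the crate frame. I'll move the closed tip to the anticlockwise side of the +x/+y wing.

```bash
cat >> h.py <<'E'
def arc(a0,a1,n,R=33,z=88):
    a=np.radians(np.linspace(a0,a1,n)); rows(np.c_[R*np.cos(a),R*np.sin(a)],z)
E
python3 - <<'E'
from h import *
arc(100,100,1,z=150)
E
```

```text
t 7.17 crate [ 82.9 126.8] z 157.9 yaw rel 0.0 F [0.2 0.7 0.3] w -0.0
[-5.7 32.5] 150 -> [-88.7  94.2   7.8]
```

Emit:
step_arm([
  {"fingers": 1, "dx": -0.03, "dy": 0.03, "dz": 0, "roll": 0},
  {"fingers": 1, "dx": -0.06, "dy": 0.06, "dz": 0, "roll": 0},
  {"fingers": 1, "dx": -0.088, "dy": 0.09, "dz": 0, "roll": 0},
  {"fingers": 1, "dx": -0.088, "dy": 0.094, "dz": 0, "roll": 0},
  {"fingers": 1, "dx": -0.088, "dy": 0.094, "dz": 0.01, "roll": 0},
  {"fingers": 1, "dx": -0.088, "dy": 0.094, "dz": 0.01, "roll": 0},
  {"fingers": 1, "dx": -0.088, "dy": 0.094, "dz": 0.01, "roll": 0},
])

```text
time: 8.05
tool_pos: [0.4791, -0.0493, 0.1468]
tcp_rot: [-3.135, 0.206, 0.001]
wrist_force: [-0.2, 0.6, -0.4]
width: 0.0
grip_force: 0.0
```

Run:
```python
from h import *
arc(100,100,1,z=88)
```

```text
t 8.05 crate [-5.8 33.1] z 146.8 yaw rel 0.0 F [-0.2  0.6 -0.4] w 0.0
[-5.7 32.5] 88 -> [ 0.1  0.6 58.8]
```

Emit:
step_arm([
  {"fingers": 1, "dx": 0, "dy": 0, "dz": 0.02, "roll": 0},
  {"fingers": 1, "dx": 0, "dy": 0, "dz": 0.035, "roll": 0},
  {"fingers": 1, "dx": 0, "dy": 0, "dz": 0.048, "roll": 0},
  {"fingers": 1, "dx": 0, "dy": 0, "dz": 0.058, "roll": 0},
  {"fingers": 1, "dx": 0, "dy": 0, "dz": 0.058, "roll": 0},
  {"fingers": 1, "dx": 0, "dy": 0, "dz": 0.058, "roll": 0},
])

```text
time: 8.8
tool_pos: [0.4791, -0.0498, 0.0896]
tcp_rot: [3.135, -0.208, 0.001]
wrist_force: [0.0, -0.5, -0.5]
width: -0.003
grip_force: 0.0
```

Run:
```python
from h import *
arc(90,-80,18)
```

```text
t 8.8 crate [-5.7 32.5] z 89.6 yaw rel -0.0 F [ 0.  -0.5 -0.5] w -0.0
[ 0. 33.] 88 -> [ 5.7 -0.5  1.6]
[ 5.7 32.5] 88 -> [11.4  0.   1.6]
[11.3 31. ] 88 -> [17.   1.5  1.6]
[16.5 28.6] 88 -> [22.2  3.9  1.6]
[21.2 25.3] 88 -> [26.9  7.2  1.6]
[25.3 21.2] 88 -> [31.  11.3  1.7]
[28.6 16.5] 88 -> [34.3 16.   1.7]
[31.  11.3] 88 -> [36.7 21.2  1.7]
[32.5  5.7] 88 -> [38.2 26.8  1.7]
[33.  0.] 88 -> [38.7 32.5  1.7]
[32.5 -5.7] 88 -> [38.2 38.2  1.7]
[ 31.  -11.3] 88 -> [36.7 43.8  1.7]
[ 28.6 -16.5] 88 -> [34.3 49.   1.7]
[ 25.3 -21.2] 88 -> [31.  53.7  1.7]
[ 21.2 -25.3] 88 -> [26.9 57.8  1.6]
[ 16.5 -28.6] 88 -> [22.2 61.1  1.6]
[ 11.3 -31. ] 88 -> [17.  63.5  1.6]
[  5.7 -32.5] 88 -> [11.4 65.   1.6]
```

Emit:
step_arm([
  {"fingers": 1, "dx": 0.0055, "dy": 0, "dz": 0.0005, "roll": 0},
  {"fingers": 1, "dx": 0.0115, "dy": 0, "dz": 0.0005, "roll": 0},
  {"fingers": 1, "dx": 0.017, "dy": 0.0015, "dz": 0.0005, "roll": 0},
  {"fingers": 1, "dx": 0.022, "dy": 0.004, "dz": 0.0005, "roll": 0},
  {"fingers": 1, "dx": 0.027, "dy": 0.007, "dz": 0.0005, "roll": 0},
  {"fingers": 1, "dx": 0.031, "dy": 0.0115, "dz": 0.0005, "roll": 0},
  {"fingers": 1, "dx": 0.0345, "dy": 0.016, "dz": 0.0005, "roll": 0},
  {"fingers": 1, "dx": 0.0365, "dy": 0.021, "dz": 0.0005, "roll": 0},
])

```text
time: 9.8
tool_pos: [0.5124, -0.0756, 0.0888]
tcp_rot: [-3.134, 0.208, -0.0]
wrist_force: [0.0, 1.7, -0.6]
width: 0.003
grip_force: 0.9
```

Run:
```python
from h import *
arc(10,-80,10)
wings("scene",(190,140,240,185));wings("top",(250,215,330,275))
```

```text
t 9.8 crate [30.6 11.3] z 88.8 yaw rel -0.0 F [ 0.   1.7 -0.6] w 0.0
[32.5  5.7] 88 -> [1.9 5.6 0.8]
[33.  0.] 88 -> [ 2.4 11.3  0.8]
[32.5 -5.7] 88 -> [ 1.9 17.1  0.8]
[ 31.  -11.3] 88 -> [ 0.4 22.6  0.8]
[ 28.6 -16.5] 88 -> [-2.  27.8  0.8]
[ 25.3 -21.2] 88 -> [-5.3 32.6  0.8]
[ 21.2 -25.3] 88 -> [-9.4 36.6  0.8]
[ 16.5 -28.6] 88 -> [-14.1  39.9   0.8]
[ 11.3 -31. ] 88 -> [-19.3  42.4   0.8]
[  5.7 -32.5] 88 -> [-24.9  43.9   0.8]
scene plane 43 c [24.6 -6.2] wing deg (crate) 178.9 [3.8 9.8]
scene cloud 43 c [24.6 -6.2] wing deg (crate) 8.0 [ 2.3 13.7]
top plane 29 c [-13.4   3. ] wing deg (crate) 174.1 [3.6 7.6]
top cloud 29 c [-13.4   3. ] wing deg (crate) 174.2 [5.  7.4]
```

Emit:
step_arm([
  {"fingers": 1, "dx": 0.002, "dy": 0.0055, "dz": 0.0005, "roll": 0},
  {"fingers": 1, "dx": 0.0025, "dy": 0.0115, "dz": 0.0005, "roll": 0},
  {"fingers": 1, "dx": 0.002, "dy": 0.017, "dz": 0.0005, "roll": 0},
  {"fingers": 1, "dx": 0.0005, "dy": 0.0225, "dz": 0.0005, "roll": 0},
  {"fingers": 1, "dx": -0.002, "dy": 0.028, "dz": 0.0005, "roll": 0},
  {"fingers": 1, "dx": -0.0055, "dy": 0.0325, "dz": 0.0005, "roll": 0},
  {"fingers": 1, "dx": -0.0095, "dy": 0.0365, "dz": 0.0005, "roll": 0},
  {"fingers": 1, "dx": -0.014, "dy": 0.04, "dz": 0.0005, "roll": 0},
])

```text
time: 10.9
tool_pos: [0.4928, -0.1135, 0.0884]
tcp_rot: [3.135, -0.207, 0.001]
wrist_force: [1.8, 0.7, -1.0]
width: -0.002
grip_force: 0.6
```

Run:
```python
from h import *
arc(-60,-90,4)
wings("scene",(190,140,240,185));wings("top",(250,215,330,275))
```

```text
t 10.9 crate [ 16.2 -28.8] z 88.4 yaw rel -0.0 F [ 1.8  0.7 -1. ] w -0.0
[ 16.5 -28.6] 88 -> [ 0.3 -0.2  0.4]
[ 11.3 -31. ] 88 -> [-4.9  2.2  0.4]
[  5.7 -32.5] 88 -> [-10.5   3.7   0.4]
[  0. -33.] 88 -> [-16.2   4.2   0.4]
scene plane 123 c [15.7  7.8] wing deg (crate) 134.4 [ 7.4 17.8]
scene cloud 123 c [15.7  7.8] wing deg (crate) 102.4 [ 3.5 13.4]
top plane 11 c [-0.3 23.6] wing deg (crate) 94.4 [1.2 4. ]
top cloud 11 c [-0.3 23.6] wing deg (crate) 95.6 [1.2 4.2]
```

Emit:
step_arm([
  {"fingers": 1, "dx": -0.005, "dy": 0.0025, "dz": 0, "roll": 0},
  {"fingers": 1, "dx": -0.0105, "dy": 0.004, "dz": 0, "roll": 0},
  {"fingers": 1, "dx": -0.0155, "dy": 0.0045, "dz": 0, "roll": 0},
  {"fingers": 1, "dx": -0.0155, "dy": 0.0045, "dz": 0, "roll": 0},
])

```text
time: 11.5
tool_pos: [0.4763, -0.1156, 0.0882]
tcp_rot: [3.135, -0.207, -0.001]
wrist_force: [0.2, 0.2, -0.1]
width: 0.0
grip_force: 0.1
```

Emit:
step_arm([
  {"fingers": 1, "dx": 0.008, "dy": 0.003, "dz": 0, "roll": 0},
  {"fingers": 1, "dx": 0.008, "dy": 0.003, "dz": -0.02, "roll": 0},
  {"fingers": 1, "dx": 0.008, "dy": 0.003, "dz": -0.05, "roll": 0},
  {"fingers": 1, "dx": 0.008, "dy": 0.0, "dz": -0.065, "roll": 0},
  {"fingers": 1, "dx": 0.008, "dy": -0.03, "dz": -0.065, "roll": 0},
  {"fingers": 1, "dx": 0.0, "dy": -0.06, "dz": -0.065, "roll": 0},
  {"fingers": 1, "dx": -0.01, "dy": -0.067, "dz": -0.065, "roll": 0},
  {"fingers": 1, "dx": -0.015, "dy": -0.067, "dz": -0.065, "roll": 0},
])

```text
time: 12.5
tool_pos: [0.4702, -0.047, 0.1528]
tcp_rot: [3.135, -0.205, -0.002]
wrist_force: [0.3, -0.4, 0.2]
width: -0.003
grip_force: 0.0
```

Run:
```python
from h import *
arc(115,115,1)
wings("scene",(190,140,240,185));wings("top",(250,215,330,275))
```

```text
t 12.5 crate [-14.9  34.2] z 152.8 yaw rel 0.0 F [ 0.3 -0.4  0.2] w -0.0
[-13.9  29.9] 88 -> [ 1.   4.2 64.8]
scene plane 175 c [14.1 -1.6] wing deg (crate) 47.9 [11.6 19.5]
scene cloud 175 c [14.1 -1.6] wing deg (crate) 60.6 [ 3.6 18.7]
top few blue 0
```

Emit:
step_arm([
  {"fingers": 1, "dx": 0, "dy": 0.001, "dz": 0.02, "roll": 0},
  {"fingers": 1, "dx": 0, "dy": 0.001, "dz": 0.04, "roll": 0},
  {"fingers": 1, "dx": 0, "dy": 0.001, "dz": 0.055, "roll": 0},
  {"fingers": 1, "dx": 0, "dy": 0.001, "dz": 0.064, "roll": 0},
  {"fingers": 1, "dx": 0, "dy": 0.001, "dz": 0.064, "roll": 0},
  {"fingers": 1, "dx": 0, "dy": 0.001, "dz": 0.064, "roll": 0},
])

```text
time: 13.35
tool_pos: [0.4715, -0.0484, 0.0899]
tcp_rot: [3.135, -0.208, 0.002]
wrist_force: [-0.3, -0.0, -0.2]
width: 0.003
grip_force: 0.0
```

Run:
```python
from h import *
arc(105,-75,19)
```

```text
t 13.35 crate [-13.4  33. ] z 89.9 yaw rel -0.0 F [-0.3 -0.  -0.2] w 0.0
[-8.5 31.9] 88 -> [4.9 1.1 1.9]
[-2.9 32.9] 88 -> [10.6  0.1  1.9]
[ 2.9 32.9] 88 -> [16.3  0.1  1.9]
[ 8.5 31.9] 88 -> [22.   1.1  1.9]
[13.9 29.9] 88 -> [27.4  3.   1.9]
[18.9 27. ] 88 -> [32.4  5.9  1.9]
[23.3 23.3] 88 -> [36.8  9.6  1.9]
[27.  18.9] 88 -> [40.5 14.   1.9]
[29.9 13.9] 88 -> [43.4 19.   1.9]
[31.9  8.5] 88 -> [45.3 24.4  1.9]
[32.9  2.9] 88 -> [46.3 30.1  1.9]
[32.9 -2.9] 88 -> [46.3 35.8  1.9]
[31.9 -8.5] 88 -> [45.3 41.5  1.9]
[ 29.9 -13.9] 88 -> [43.4 46.9  1.9]
[ 27.  -18.9] 88 -> [40.5 51.9  1.9]
[ 23.3 -23.3] 88 -> [36.8 56.3  1.9]
[ 18.9 -27. ] 88 -> [32.4 60.   1.9]
[ 13.9 -29.9] 88 -> [27.4 62.9  1.9]
[  8.5 -31.9] 88 -> [22.  64.8  1.9]
```

Emit:
step_arm([
  {"fingers": 1, "dx": 0.005, "dy": 0.001, "dz": 0.001, "roll": 0},
  {"fingers": 1, "dx": 0.0105, "dy": 0, "dz": 0.001, "roll": 0},
  {"fingers": 1, "dx": 0.0165, "dy": 0, "dz": 0.001, "roll": 0},
  {"fingers": 1, "dx": 0.022, "dy": 0.001, "dz": 0.001, "roll": 0},
  {"fingers": 1, "dx": 0.0275, "dy": 0.003, "dz": 0.001, "roll": 0},
  {"fingers": 1, "dx": 0.0325, "dy": 0.006, "dz": 0.001, "roll": 0},
  {"fingers": 1, "dx": 0.037, "dy": 0.0095, "dz": 0.001, "roll": 0},
  {"fingers": 1, "dx": 0.0405, "dy": 0.014, "dz": 0.001, "roll": 0},
])

```text
time: 14.35
tool_pos: [0.5097, -0.0677, 0.0884]
tcp_rot: [-3.135, 0.208, -0.001]
wrist_force: [-1.6, 0.7, 0.3]
width: -0.002
grip_force: 0.6
```

Emit:
step_arm([
  {"fingers": 1, "dx": 0.003, "dy": 0.005, "dz": 0, "roll": 0},
  {"fingers": 1, "dx": 0.005, "dy": 0.0105, "dz": 0, "roll": 0},
  {"fingers": 1, "dx": 0.006, "dy": 0.016, "dz": 0, "roll": 0},
  {"fingers": 1, "dx": 0.006, "dy": 0.022, "dz": 0, "roll": 0},
  {"fingers": 1, "dx": 0.006, "dy": 0.022, "dz": 0, "roll": 0},
])

```text
time: 14.98
tool_pos: [0.5124, -0.0908, 0.0885]
tcp_rot: [3.134, -0.208, 0.001]
wrist_force: [0.7, -0.9, -0.2]
width: 0.001
grip_force: 0.0
```

Run:
```python
from h import *
arc(-15,-85,8)
wings("scene",(190,140,240,185));wings("top",(250,215,330,275))
```

```text
t 14.97 crate [32.7 -3.7] z 88.5 yaw rel -0.1 F [ 0.7 -0.9 -0.2] w 0.0
[31.9 -8.5] 88 -> [-0.8  4.8  0.5]
[ 29.9 -13.9] 88 -> [-2.8 10.2  0.5]
[ 27.  -18.9] 88 -> [-5.7 15.2  0.5]
[ 23.3 -23.3] 88 -> [-9.4 19.6  0.5]
[ 18.9 -27. ] 88 -> [-13.8  23.3   0.5]
[ 13.9 -29.9] 88 -> [-18.7  26.2   0.5]
[  8.5 -31.9] 88 -> [-24.1  28.2   0.5]
[  2.9 -32.9] 88 -> [-29.8  29.2   0.5]
scene plane 21 c [ 30.2 -18. ] wing deg (crate) 175.8 [ 1.8 10.4]
scene cloud 21 c [ 30.2 -18. ] wing deg (crate) 125.7 [1.5 2.1]
top plane 37 c [-10.3   7.9] wing deg (crate) 133.8 [4.3 7.8]
top cloud 37 c [-10.3   7.9] wing deg (crate) 131.0 [4.4 8.2]
```

Emit:
step_arm([
  {"fingers": 1, "dx": -0.0005, "dy": 0.0025, "dz": 0, "roll": 0},
  {"fingers": 1, "dx": -0.001, "dy": 0.005, "dz": 0, "roll": 0},
  {"fingers": 1, "dx": -0.002, "dy": 0.0075, "dz": 0, "roll": 0},
  {"fingers": 1, "dx": -0.003, "dy": 0.01, "dz": 0, "roll": 0},
  {"fingers": 1, "dx": -0.004, "dy": 0.0125, "dz": 0, "roll": 0},
  {"fingers": 1, "dx": -0.004, "dy": 0.0125, "dz": 0, "roll": 0},
])

```text
time: 15.82
tool_pos: [0.5066, -0.1022, 0.0884]
tcp_rot: [3.134, -0.208, 0.0]
wrist_force: [0.6, 1.3, -0.6]
width: 0.002
grip_force: 0.3
```

Emit:
step_arm([
  {"fingers": 1, "dx": -0.0015, "dy": 0.002, "dz": 0, "roll": 0},
  {"fingers": 1, "dx": -0.003, "dy": 0.004, "dz": 0, "roll": 0},
  {"fingers": 1, "dx": -0.003, "dy": 0.004, "dz": 0, "roll": 0},
])

```text
time: 16.2
tool_pos: [0.5029, -0.1056, 0.0883]
tcp_rot: [3.135, -0.208, -0.0]
wrist_force: [-0.1, 0.1, 0.5]
width: 0.0
grip_force: 0.2
```

Run:
```python
from h import *
arc(-35,-85,6)
wings("scene",(190,140,240,185));wings("top",(250,215,330,275))
```

```text
t 16.2 crate [ 25.2 -19.7] z 88.3 yaw rel -0.0 F [-0.1  0.1  0.5] w 0.0
[ 27.  -18.9] 88 -> [ 1.9 -0.8  0.3]
[ 23.3 -23.3] 88 -> [-1.8  3.6  0.3]
[ 18.9 -27. ] 88 -> [-6.2  7.3  0.3]
[ 13.9 -29.9] 88 -> [-11.2  10.2   0.3]
[  8.5 -31.9] 88 -> [-16.6  12.2   0.3]
[  2.9 -32.9] 88 -> [-22.3  13.2   0.3]
scene plane 86 c [13.9 11.2] wing deg (crate) 149.7 [ 4.2 20. ]
scene cloud 86 c [13.9 11.2] wing deg (crate) 138.0 [ 4.1 14.3]
top few blue 0
```

Emit:
step_arm([
  {"fingers": 1, "dx": -0.001, "dy": 0.0015, "dz": 0, "roll": 0},
  {"fingers": 1, "dx": -0.002, "dy": 0.003, "dz": 0, "roll": 0},
  {"fingers": 1, "dx": -0.002, "dy": 0.003, "dz": 0, "roll": 0},
])

```text
time: 16.68
tool_pos: [0.5013, -0.1077, 0.0884]
tcp_rot: [-3.134, 0.208, -0.002]
wrist_force: [3.5, 2.7, -1.4]
width: 0.0
grip_force: 2.0
```

Emit:
step_arm([
  {"fingers": 1, "dx": -0.001, "dy": 0.0015, "dz": 0, "roll": 0},
  {"fingers": 1, "dx": -0.0025, "dy": 0.0025, "dz": 0, "roll": 0},
  {"fingers": 1, "dx": -0.0025, "dy": 0.0025, "dz": 0, "roll": 0},
])

```text
time: 17.05
tool_pos: [0.5009, -0.1087, 0.0887]
tcp_rot: [-3.131, 0.21, -0.01]
wrist_force: [10.8, 8.6, -6.0]
width: 0.002
grip_force: 5.9
```

Run:
```python
from h import *
arc(-45,-85,5)
wings("scene",(190,140,240,185));wings("top",(250,215,330,275))
```

```text
t 17.05 crate [ 23.7 -22.9] z 88.7 yaw rel -0.1 F [10.8  8.6 -6. ] w 0.0
[ 23.3 -23.3] 88 -> [-0.3  0.4  0.7]
[ 18.9 -27. ] 88 -> [-4.7  4.1  0.7]
[ 13.9 -29.9] 88 -> [-9.7  7.   0.6]
[  8.5 -31.9] 88 -> [-15.1   9.    0.6]
[  2.9 -32.9] 88 -> [-20.8  10.    0.6]
scene plane 101 c [15.8  9.3] wing deg (crate) 145.1 [ 5.3 19.7]
scene cloud 101 c [15.8  9.3] wing deg (crate) 127.3 [ 3.3 14.2]
top few blue 2
```

The push stalled at 14 N with the wings near the predicted seated angle. I'll back off, rise clear and check.

Emit:
step_arm([
  {"fingers": 1, "dx": 0.006, "dy": -0.004, "dz": 0, "roll": 0},
  {"fingers": 1, "dx": 0.012, "dy": -0.005, "dz": 0, "roll": 0},
  {"fingers": 1, "dx": 0.012, "dy": -0.005, "dz": -0.03, "roll": 0},
  {"fingers": 1, "dx": 0.012, "dy": -0.005, "dz": -0.07, "roll": 0},
  {"fingers": 1, "dx": 0.03, "dy": -0.05, "dz": -0.1, "roll": 0},
  {"fingers": 1, "dx": 0.05, "dy": -0.1, "dz": -0.12, "roll": 0},
  {"fingers": 1, "dx": 0.06, "dy": -0.15, "dz": -0.13, "roll": 0},
  {"fingers": 1, "dx": 0.07, "dy": -0.18, "dz": -0.13, "roll": 0},
])

```text
time: 18.15
tool_pos: [0.5924, 0.0605, 0.2198]
tcp_rot: [3.135, -0.206, 0.003]
wrist_force: [0.1, 0.0, -0.4]
width: -0.005
grip_force: 0.0
```

Run:
```python
from h import *
rows([(0,0)],88)
i=wings("top",(250,215,330,275));s=wings("scene",(190,140,240,185))
cv2.imwrite("pics/c.png",np.hstack([cv2.resize(i[130:290,205:365],(400,400)),cv2.resize(s[140:240,160:260],(400,400))]))
```

```text
t 18.15 crate [ 92.1 156.8] z 219.8 yaw rel 0.0 F [ 0.1  0.  -0.4] w -0.0
[0 0] 88 -> [-92.5 156.7 131.6]
top plane 64 c [0.1 3.3] wing deg (crate) 111.8 [ 4.7 15.9]
top cloud 64 c [0.1 3.3] wing deg (crate) 111.9 [ 4.7 15.9]
scene plane 169 c [16.8 -2.1] wing deg (crate) 122.8 [11.2 19.5]
scene cloud 169 c [16.8 -2.1] wing deg (crate) 109.8 [ 3.6 18.6]
```

View pics/c.png

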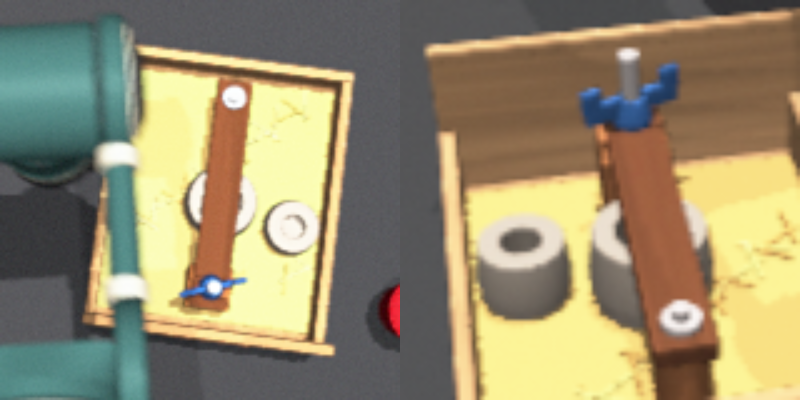

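The nut sits down on the bar with its wings at about 111°, where I predicted 110° at the stop. The bar is closed, the stones have not moved and the arm is clear.

```bash
python3 -c "
from workcell import *
print(finish_job())"
```

```text
the job is handed in; nothing more can be done
None
```

I pushed the bar home, tightened the wing nut until it stopped against the bar, and handed the job in at about 18 s with the arm clear; the hand-in gave no verdict.

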